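Reverse the ratchet and bring the timing gear to its mark

TASK

A ratchet wrench is seated on the gearbox's upright shaft, but its direction pawl is set the wrong way. Flip the selector on its head all the way over to the other side, then swing the handle back and forth so that the ratchet turns the big gear anticlockwise (seen from above) until the raised strip on the gear lines up with the fixed pointer on the casing, and let go. Turn the gear with the ratchet only, not by pushing the gear itself.

Things in the scene. Friction and masses are not known exactly. Their poses are not given: they have to be found in the camera images.
- gearbox: Round aluminium casing, 244 mm across, fixed. Origin: underside centre, on the upright axis of shaft, gear and ratchet; z up. At +y, 105 mm out, a steel pointer block, top 82 mm high. The handle points along -y in mid-swing and swings 0.55 rad to either side, between two 96 mm high stop pegs 99 mm out. Ratchet head 79 to 109 mm high, 86 mm across; handle bar 85 to 103 mm high, 20 mm wide.
- ratchet_grip (a point): Upright black cylindrical grip on the outer end of the handle, 24 mm across, 104 to 152 mm above the bench. Point: on its axis at 128 mm height, 150 mm from the shaft axis; x outward along the handle. Moves on a level circle. Drag about 2 N; driving the gear takes 6 N; stays where left. A loose spare ratchet without upright grip lies on the bench, not used.
- selector_tab (a point): Upright thumb tab of the direction selector, on top of the ratchet head: 12 mm along its x (from tab to pivot), 8 mm along y, clear from 117 to 135 mm above the bench; point in its middle, at 125 mm. The selector pivots 54 mm out from the shaft axis along the handle; its 50 mm arm reaches back, so the tab is within 17 mm of the axis. Takes 4 N sideways, stays where left.
- selector (a joint): Direction selector (rad), -0.3 to 0.3 (stops), anticlockwise from above positive. Negative: tab to the right, looking from the grip to the head; the ratchet turns the shaft clockwise only. Positive: tab to the left; anticlockwise only. Must be flipped right over to the positive side (0.3 is full engagement). Starts at -0.3 to -0.25.
- gear_shaft (a joint): Angle of shaft and big gear (rad), anticlockwise from above positive; 0 when the strip points at the pointer; stops at -2.2 and 0.6. Starts at -1.7 to -1.3, stays where left. With the selector positive, an anticlockwise stroke turns it with the handle after up to 0.4 rad of slack (one tooth); on the clockwise return it stays put.
- timing_gear: Big toothed dark steel gear on the shaft under the ratchet, 172 mm across, 62 to 74 mm above the bench, with a raised bright strip on top, 34 mm long, 10 mm wide, 5 mm high, along its radius at +y, 49 to 83 mm from the axis. Origin: on the axis at bench level; +y points along the strip. Not to be pushed directly.

How it is judged:
On the way, in this order (a step that is already met when the one before it is completed fails the run):
1. the selector is flipped over while the gear is still short of its mark (value of joint selector above 0.2 rad and value of joint gear_shaft below -0.6 rad), for 0.2 s.
2. the gear's strip has been ratcheted round to the pointer (value of joint selector above 0.2 rad and value of joint gear_shaft between -0.2 and 0.2 rad), for 0.2 s.
At the end, for the whole second after the job is handed in: The selector is flipped over (joint above 0.2 rad), and the gear rests with its strip within 0.2 rad (11 degrees) of the casing's pointer (all of step 2 and velocity of joint gear_shaft between -0.05 and 0.05 rad/s); the robot touches nothing.
It fails at once if the big gear is pushed directly by the fingers or arm (over 3 N) (contact force between timing_gear and the fingers above 3 N or contact force between timing_gear and the arm above 3 N).
It also fails if it takes over 67 s, if anything falls off the work surface, if the arm or the gripper's body presses on something with over 40 N, if the wrist force passes 120 N, or if a joint passes its speed limit or range.

ROBOT

A 6-joint arm with a two-finger parallel gripper is mounted at the origin on the work surface. World frame = base frame: x ahead of the robot, y to its left, z up, the work surface at z = 0. Lengths are in m, angles in rad, forces in N, time in s.
With the tool pointing down it reaches from about 0.275 to 1 m from the base axis. Payload 8.4 kg.
Tool frame: the origin (TCP) lies on the centre line of the jaws, within the pads' length; the fingertips stand 17 mm ahead of it and the grasp point (between the pads) lies 2 mm behind it (bot.tcp_to_tips is the y of the fingertips in the tool frame, in m); y points along the fingers, z is the direction in which the jaws open and shut, and the axes are right-handed (so a half turn about y gives the same grasp; the last joint's range is limited). The gripper opens to 85 mm and grips with 20 to 120 N. Pads are 22 mm wide; open, the fingers measure 114 mm over their backs; the gripper's body (76 mm by 85 mm) begins 54 mm behind the grasp point. The pads swing forward as they close: fully open they stand 13 mm farther back than shut.
Start: joints at [1.156, 0.353, 1.633, -0, 1.155, -0.002], TCP at [0.251, 0.573, 0.248] pointing down, gripper open.
Joint ranges: [-2.63, 2.63], [-0.92, 2.1], [0.06, 2.66], [-1.3, 4.44], [0, 2.69], [-3.02, 3.02]. Speed limits (rad/s): [2.22, 2.22, 2.79, 3.14, 3.14, 3.14].

INTERFACE

Orientations are given as a unit quaternion [x, y, z, w].
In Python, from workcell import bot, hand, kinematics, get_obs, vision, hand_in gives the robot as it stands. The module is installed in compiled form; this text tells all that it offers. Calls block until the motion is done:
- bot.reach(position, orientation): joint-space move of the TCP to a pose.
- bot.servo_line(position, ori=None, velocity=0.15): straight line of the TCP; ori=None keeps the orientation; velocity is the mean speed in m/s.
- bot.goto_joints(angles): joint-space move.
- hand.move_gripper(opening, strength=None): finger opening in m; strength is the grip in N (None keeps the last); returns when the fingers have stopped.
- bot.dwell(seconds).
- kinematics.solve_ik(position, orientation): joint angles nearest the present ones, or None.
- get_obs(): the state.
- vision.read_camera(name): name is "side" or "top"; returns a dict with "frame" (400x640x3 uint8, red, green, blue), "intrinsics" (3x3 intrinsics, pixels), "view" (4x4, takes a point from world to camera coordinates). Camera axes: x right, y down, z forward; pixel columns grow to the right and rows downward; lengths in m; the calibration is good to about 2 mm. A picture is of the moment at which its call begins. There is no depth.
A pose or a line that the arm cannot do raises bot.IKError and nothing moves.
- hand_in(): hands the job in, once; it reports no verdict.
The state is a dict: "time_s": time; "joint_pos": joint angles; "joint_vel": joint speeds; "joint_efforts": joint torques, N m; "position": TCP position; "orientation": TCP orientation; "wrist_force": force on the tool from outside, world axes, zero at the start; "ft_torque": the same for the moment, N m; "gripper_width": finger opening in m.
Only numpy, scipy, OpenCV 4.12 (cv2) and the standard library are available. Lean on these libraries where they do the work, as an engineer would, in place of code of your own. Each camera call takes 0.05 s, during which the arm holds its last target. There are 200 camera calls.

## Working session

There is one attempt and no reset: what is moved stays moved. The work goes in short steps, each a Python script; the robot and the scene stay as the last script left them, time stands still between calls to the robot, and variables do not carry over. Pictures are saved under pics/ and viewed, about 8 in all and at most 12, crops included, and the job is handed in when it is done.

```bash
mkdir -p pics; python3 - <<'E'
from workcell import *
import cv2,numpy as np
for n in("top","side"):
    r=vision.read_camera(n); cv2.imwrite(f"pics/{n}0.png",r["frame"][:,:,::-1]); np.savez(f"{n}.npz",K=r["intrinsics"],V=r["view"])
    print(n,r["intrinsics"].tolist(),np.round(r["view"],4).tolist())
o=get_obs();print(o["position"],o["orientation"],o["time_s"],o["gripper_width"])
E
```

```text
top [[496.5833094433248, 0.0, 318.4087295197329], [0.0, 496.5833094433248, 189.2109235229875], [0.0, 0.0, 1.0]] [[-0.0221, -0.9988, 0.0443, 0.0162], [-0.9954, 0.0179, -0.0939, 0.603], [0.093, -0.0462, -0.9946, 0.717], [0.0, 0.0, 0.0, 1.0]]
side [[433.8027526526314, 0.0, 322.7560664659486], [0.0, 433.8027526526314, 203.79594574710086], [0.0, 0.0, 1.0]] [[-0.9857, -0.1684, 0.0001, 0.596], [-0.1122, 0.6562, -0.7462, 0.1236], [0.1256, -0.7355, -0.6657, 0.6838], [0.0, 0.0, 0.0, 1.0]]
[0.25055429 0.57213355 0.24760843] [ 0.69254049 -0.14497387  0.14481069 -0.69166474] 0.1 0.08574875804215476
```

View pics/top0.png

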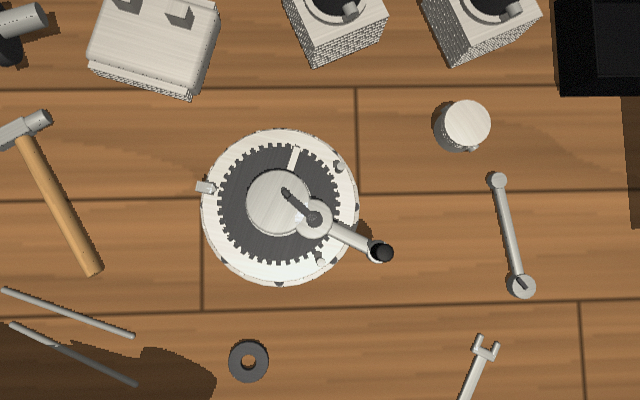

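View pics/side0.png

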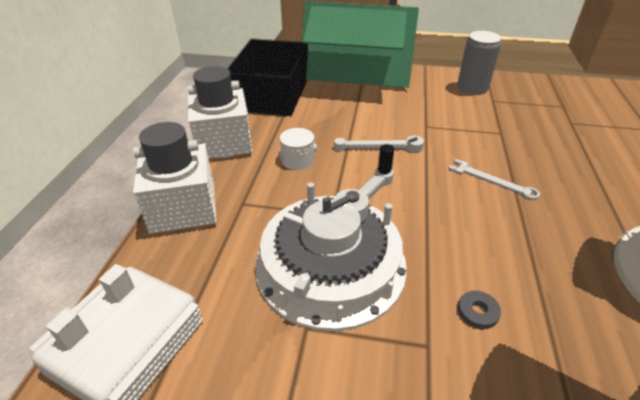

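The top view shows the gearbox around (279,207), the grip top at (384,252), the tab near (285,190), the strip near (293,158), the pointer at (205,187) and the pegs at (339,166) and (320,262). I'll zoom in on both views to get finer positions.

```bash
cat > h.py <<'E'
import numpy as np,cv2
from workcell import *
C={n:np.load(f"{n}.npz") for n in("top","side")}
def ray(n,uv):
    K,V=C[n]["K"],C[n]["V"];R=V[:3,:3];t=V[:3,3]
    return -R.T@t, R.T@np.linalg.solve(K,[*uv,1.])
def onz(n,uv,z):
    o,d=ray(n,uv);return o+d*(z-o[2])/d[2]
def tri(a,b):
    o1,d1=ray("top",a);o2,d2=ray("side",b)
    s=np.linalg.lstsq(np.c_[d1,-d2],o2-o1,rcond=None)[0]
    p,q=o1+s[0]*d1,o2+s[1]*d2;return (p+q)/2,np.linalg.norm(p-q)
def proj(n,p):
    V=C[n]["V"];c=C[n]["K"]@(V[:3,:3]@np.asarray(p)+V[:3,3]);return c[:2]/c[2]
E
python3 - <<'E'
from h import *
a=cv2.imread("pics/top0.png")[120:290,195:400]; b=cv2.imread("pics/side0.png")[140:330,240:420]
a=cv2.resize(a,None,fx=2,fy=2,interpolation=2);a=cv2.resize(cv2.imread("pics/top0.png")[120:295,195:400],(615,525),interpolation=2)
cv2.imwrite("pics/z_top.png",a)
cv2.imwrite("pics/z_side.png",cv2.resize(b,(540,570),interpolation=2))
E
```

```text
(no output)
```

View pics/z_top.png

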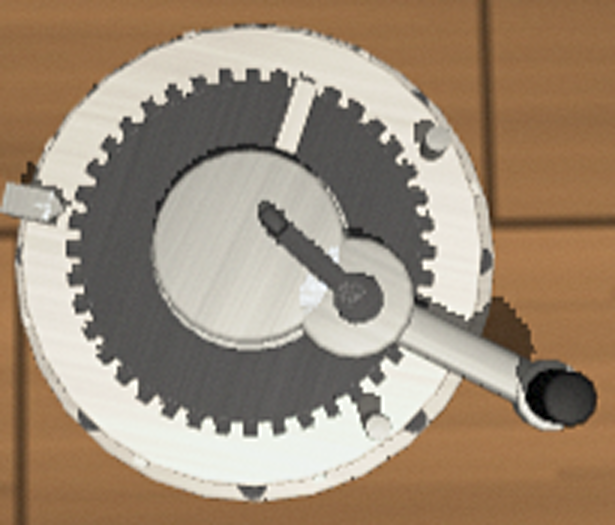

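View pics/z_side.png

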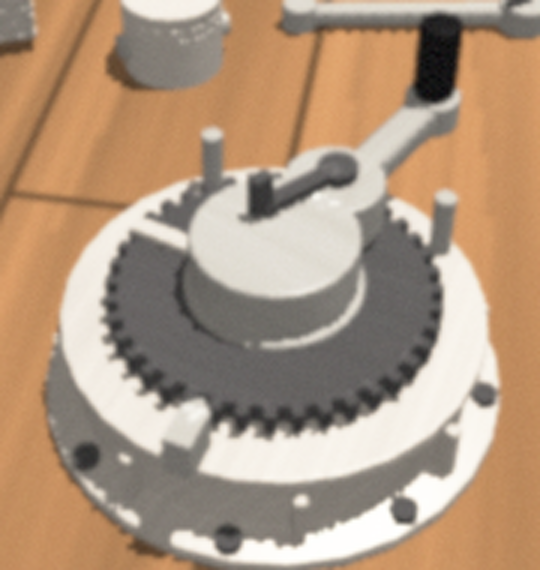

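```bash
python3 - <<'E'
from h import *
Z=lambda x,y:(195+x/3,120+y/3)
S=lambda x,y:(240+x/3,140+y/3)
T=lambda n,x,y,z:print(n,np.round(onz("top",Z(x,y),z),4)) or onz("top",Z(x,y),z)
c=T("head",249.5,246,.109);g=T("grip",565,397,.152);p=T("piv",356,297,.119);t=T("tab",270,213,.135)
si=T("si",288,148,.079);so=T("so",304,80,.079);po=T("ptr",35,201,.082);a=T("pegA",435,134,.096);b=T("pegB",377,427,.096)
print("side: head",onz("side",S(275,240),.109),"grip",onz("side",S(441,24),.152),"tab",onz("side",S(261,179),.135))
print("tri grip",tri(Z(565,397),S(441,24)),"tab",tri(Z(270,213),S(261,179)))
A=lambda v:np.arctan2(v[1],v[0])
# centre from ends: least squares with radii
from scipy.optimize import least_squares
f=lambda q:[np.hypot(*(g[:2]-q))-.15,np.hypot(*(a[:2]-q))-.099,np.hypot(*(b[:2]-q))-.099,np.hypot(*(po[:2]-q))-.105,np.hypot(*(p[:2]-q))-.054,np.hypot(*(si[:2]-q))-.049,np.hypot(*(so[:2]-q))-.083,*(q-c[:2])]
r=least_squares(f,c[:2]);q=r.x;print("centre",q,np.round(r.fun,4))
for n,v in dict(grip=g,piv=p,ptr=po,a=a,b=b,si=si,so=so).items():print(n,A(v[:2]-q))
print("tab r",t[:2]-q,"arm",np.hypot(*(t-p)[:2]),"sel",A((p-t)[:2])-A(p[:2]-q))
o=get_obs();print(o["position"],o["orientation"])
E
```

```text
head [0.5796 0.0618 0.109 ]
grip [ 0.5115 -0.0691  0.152 ]
piv [0.5557 0.0154 0.119 ]
tab [0.5917 0.0519 0.135 ]
si [0.6271 0.0442 0.079 ]
so [0.6591 0.0362 0.079 ]
ptr [0.604  0.1606 0.082 ]
pegA [ 0.6302 -0.0231  0.096 ]
pegB [0.4981 0.0064 0.096 ]
side: head [0.5794641  0.07061526 0.109     ] grip [ 0.51139463 -0.06414835  0.152     ] tab [0.58880004 0.0567128  0.135     ]
tri grip (array([ 0.5113585 , -0.06970496,  0.14825286]), np.float64(5.94179648471612e-06)) tab (array([0.5908267 , 0.05191056, 0.13077824]), np.float64(0.0025295701929738536))
centre [0.58044822 0.06179788] [-0.0021 -0.0006  0.0002 -0.0034 -0.0014  0.0008 -0.0003  0.0009  0.    ]
grip -2.055766230221393
piv -2.060740508988677
ptr 1.336657951048909
a -1.0411350481708719
b -2.549503914881865
si -0.359983350436826
so -0.3145486667217732
tab r [ 0.01126039 -0.00987946] arm 0.05125916744692387 sel -0.2885157325583396
[0.25055429 0.57213355 0.24760843] [ 0.69254049 -0.14497387  0.14481069 -0.69166474]
```

The measurements agree: every radius is within 3.4 mm, the selector reads about -0.29, the gear about -1.67, and the handle sits 0.26 rad clockwise of mid-swing. I'll check IK, then straddle the tab.

```bash
cat >> h.py <<'E'
from scipy.spatial.transform import Rotation as Ro
Cn=np.array([.5804,.0618]); MID=-1.80
def quat(th,s):   # tool y down, jaws (tool z) along s*tangent at handle angle th
    z=s*np.array([-np.sin(th),np.cos(th),0]);y=np.array([0,0,-1.]);x=np.cross(y,z)
    return Ro.from_matrix(np.c_[x,y,z]).as_quat()
def u(th): return np.array([np.cos(th),np.sin(th)])
E
python3 - <<'E'
from h import *
print(bot.tcp_to_tips)
for s in(1,-1):
    for th in(-2.34,-1.8,-1.26):
        q=kinematics.solve_ik([*(Cn+.15*u(th)),.135],quat(th,s));print(s,th,None if q is None else np.round(q,2))
    q=kinematics.solve_ik([.5905,.051,.139],quat(-2.058,s));print(s,'tab',None if q is None else np.round(q,2))
E
```

```text
0.017
1 -2.34 [-0.1   0.28  2.04 -0.    0.82  0.67]
1 -1.8 [-0.16  0.38  1.89 -0.    0.88  0.07]
1 -1.26 [-0.13  0.48  1.71 -0.    0.95 -0.44]
1 tab [ 0.08  0.43  1.8  -0.    0.92  0.57]
-1 -2.34 [-0.1   0.28  2.04 -0.    0.82 -2.47]
-1 -1.8 None
-1 -1.26 [-0.13  0.48  1.71 -0.    0.95  2.7 ]
-1 tab [ 0.08  0.43  1.8  -0.    0.92 -2.57]
```

```bash
python3 - <<'E'
from h import *
th=-2.058;Q=quat(th,1);T=np.array([.5905,.051]);n=-np.array([-np.sin(th),np.cos(th)])
hand.move_gripper(.026)
bot.reach([*T,.20],Q)
f0=get_obs()["wrist_force"]
bot.servo_line([*T,.139],velocity=.08)
print("down",get_obs()["wrist_force"]-f0,get_obs()["position"],get_obs()["gripper_width"])
# push across: nominal 29.6 mm of tab travel + 9 mm slack; stop on stiff contact
for d in list(range(6,31,6))+list(range(32,46,1)):
    bot.servo_line([*(T+n*d/1000),.139],velocity=.05)
    F=(get_obs()["wrist_force"]-f0)[:2]@n
    print(d,round(float(F),1),end="; ")
    if F<-9 and d>30: break
r=vision.read_camera("side");a=r["frame"][:,:,::-1]
r=vision.read_camera("top");b=r["frame"][:,:,::-1]
cv2.imwrite("pics/push.png",np.hstack([cv2.resize(a[100:330,200:420],(400,418)),cv2.resize(b[110:300,190:400],(400,362))[:418] if 0 else cv2.resize(b[110:300,190:400],(400,418))]))
print(get_obs()["time_s"])
E
```

```text
down [-0.33269538 -0.55539112 -0.22648762] [0.59083705 0.0510039  0.13931113] 0.025616671032352465
6 -0.2; 12 -2.4; 18 -2.5; 24 -2.2; 30 -1.8; 32 -3.6; 33 -4.7; 34 -4.3; 35 -4.9; 36 -5.3; 37 -6.1; 38 -9.3; 7.025
```

View pics/push.png

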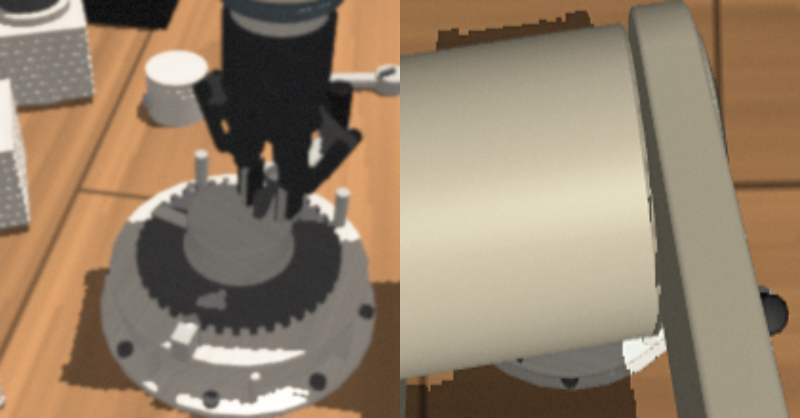

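The tab is between the fingers, and the force rose at 38 mm, where the stop was expected (29.6 mm travel plus about 9 mm clearance). Now I'll lift off, move above the grip and check the selector from there.

```bash
python3 - <<'E'
from h import *
th=-2.058
p=get_obs()["position"];n=-np.array([-np.sin(th),np.cos(th)])
p2=p.copy();p2[:2]-=.006*n
bot.servo_line(p2,velocity=.08);p2[2]=.22;bot.servo_line(p2,velocity=.2)
hand.move_gripper(.05)
bot.reach([*(Cn+.15*u(th)),.22],quat(th,1))
for n in("top","side"):cv2.imwrite(f"pics/{n}1.png",vision.read_camera(n)["frame"][:,:,::-1])
a=cv2.imread("pics/top1.png")[120:295,195:400];b=cv2.imread("pics/side1.png")[140:330,240:420]
cv2.imwrite("pics/m1.png",np.hstack([cv2.resize(a,(410,350)),cv2.resize(b,(332,350))]))
print(get_obs()["time_s"])
E
```

```text
8.925
```

View pics/m1.png

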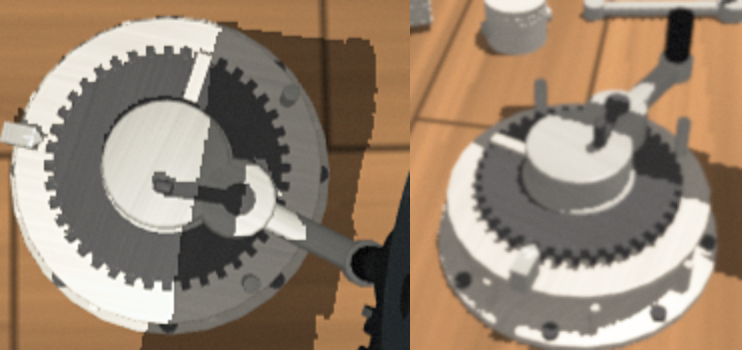

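```bash
python3 - <<'E'
from h import *
Z=lambda x,y:(195+x/2,120+y/2)
t=onz("top",Z(161,182),.135);p=onz("top",Z(239,199),.119)
A=lambda v:np.arctan2(v[1],v[0])
print("measured",t,p,"arm",np.hypot(*(t-p)[:2]),"sel (vs th=-2.058)",A((p-t)[:2])+2.058, "pivot angle",A(p[:2]-Cn))
th=-2.058;P=Cn+.054*u(th)
for s in(.2,.3):
    T=P-.05*u(th+s);print(s,T,(proj("top",[*T,.135])-[195,120])*2)
E
```

```text
measured [0.56635692 0.06439567 0.135     ] [0.55503965 0.01434557 0.119     ] arm 0.051313675206857 sel (vs th=-2.058) 0.26482461960525305 pivot angle -2.0615952748280217
0.2 [0.56928311 0.06203513] [164.65045949 177.33562483]
0.3 [0.56442514 0.06320957] [162.91109326 184.99581775]
```

The selector measures about +0.26 to +0.3, past the 0.2 threshold. Next I'll straddle the grip and make the first return and drive stroke.

```bash
cat >> h.py <<'E'
def swing(phi1,step=.14,v=.15):
    p=get_obs()["position"];ph0=np.arctan2(*(p[:2]-Cn)[::-1])-MID
    k=max(1,int(np.ceil(abs(phi1-ph0)/step)))
    fm=0
    for ph in np.linspace(ph0,phi1,k+1)[1:]:
        th=MID+ph;bot.servo_line([*(Cn+.15*u(th)),.133],quat(th,1),velocity=v)
        F=get_obs()["wrist_force"];print(f"{ph:.2f}:{F[:2]@[-np.sin(th),np.cos(th)]:.1f}/{F[:2]@u(th):.1f}",end=" ")
    print("t",get_obs()["time_s"])
def snap(name):
    for n in("top","side"):cv2.imwrite(f"pics/{name}_{n}.png",vision.read_camera(n)["frame"][:,:,::-1])
    a=cv2.imread(f"pics/{name}_top.png")[120:295,195:400];b=cv2.imread(f"pics/{name}_side.png")[140:330,240:420]
    cv2.imwrite(f"pics/{name}.png",np.hstack([cv2.resize(a,(410,350)),cv2.resize(b,(332,350))]))
E
python3 - <<'E'
from h import *
th=-2.058
bot.servo_line([*(Cn+.15*u(th)),.133],velocity=.1)
hand.move_gripper(.030);print(get_obs()["wrist_force"],get_obs()["gripper_width"])
swing(-.53);snap("s0");swing(.53);snap("s1")
E
```

```text
[-0.51728984 -0.49061065  0.60070736] 0.030258492306689932
-0.39:-0.1/-0.3 -0.53:0.8/0.2 t 10.8417
-0.39:0.5/0.4 -0.26:-0.3/0.5 -0.13:-0.8/-0.4 0.00:-1.1/0.7 0.13:-0.3/-0.3 0.27:-1.6/-0.7 0.40:-0.5/0.3 0.53:0.3/0.5 t 13.2167
```

View pics/s1.png

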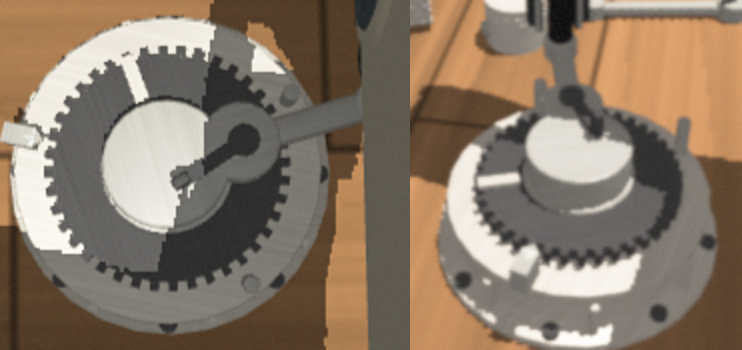

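The strip has turned anticlockwise and is now at about (129,58)–(143,101) in the crop. The top camera still sees it.

```bash
cat >> h.py <<'E'
def gear_by(pts):
    for p in pts:
        q=onz("top",(195+p[0]/2,120+p[1]/2),.079)[:2]-Cn;print("r",np.hypot(*q),"gear",np.arctan2(q[1],q[0])-1.337)
E
python3 - <<'E'
from h import *
gear_by([(129,58),(136,79),(143,101)])
swing(-.53);snap("s2");swing(.05);snap("s3")
E
```

```text
r 0.08042187838559829 gear -1.0078350527700377
r 0.06477643785976478 gear -1.0021146653842798
r 0.04852848892200355 gear -0.987733259218291
0.39:0.1/-0.6 0.26:0.0/0.1 0.13:0.8/0.1 -0.00:-0.3/-0.4 -0.13:-0.3/-0.2 -0.27:1.0/-0.3 -0.40:-0.6/-0.1 -0.53:1.1/-0.3 t 15.5833
-0.41:-1.1/0.7 -0.29:-0.9/-0.1 -0.18:-0.4/0.7 -0.06:-0.6/1.3 0.05:0.5/-0.1 t 17.025
```

View pics/s3.png

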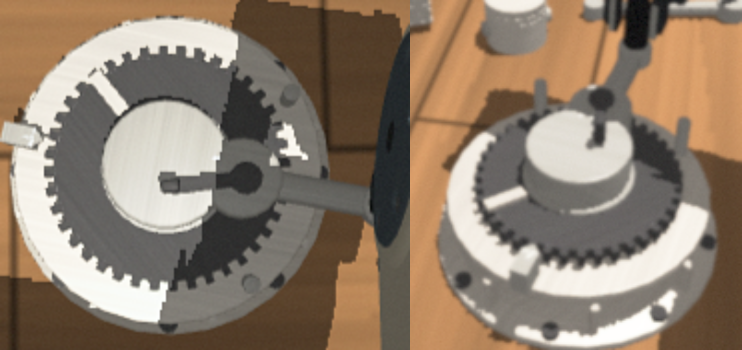

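```bash
python3 - <<'E'
from h import *
gear_by([(97,76),(110,93),(124,110)])
swing(.53);snap("s4")
E
```

```text
r 0.0799919867948386 gear -0.6875626077304102
r 0.06495396555530628 gear -0.6840930856304951
r 0.04951774855875503 gear -0.689479216708282
0.17:-1.0/-0.0 0.29:0.1/-0.8 0.41:-0.3/-0.5 0.53:-0.4/-0.0 t 18.2167
```

View pics/s4.png

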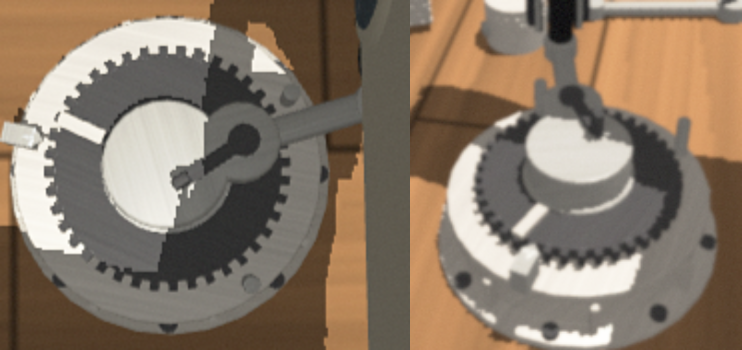

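```bash
python3 - <<'E'
from h import *
gear_by([(63,119),(83,128),(104,137)])
swing(-.53);swing(-.07);snap("s5")
E
```

```text
r 0.07965557785982445 gear -0.20590725982988456
r 0.06443773884133813 gear -0.20514255765374245
r 0.04858906443407695 gear -0.2096959415996975
0.39:-0.1/0.3 0.26:0.1/-0.4 0.13:-0.2/-0.1 -0.00:-0.1/0.4 -0.13:0.9/-0.1 -0.27:-1.0/0.4 -0.40:-0.0/0.2 -0.53:0.1/0.2 t 20.5833
-0.41:-0.4/-0.8 -0.30:-0.6/0.3 -0.18:0.0/0.1 -0.07:-0.7/0.2 t 21.65
```

View pics/s5.png

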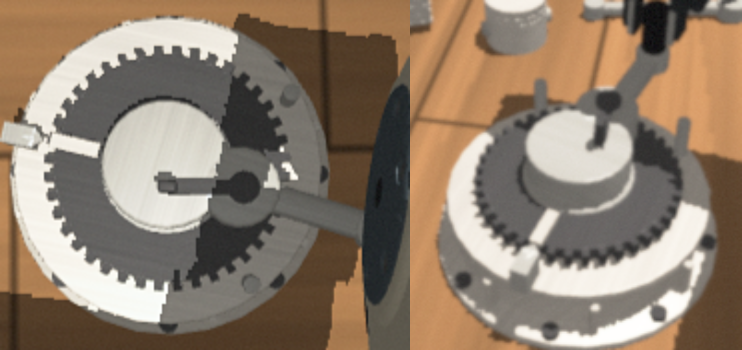

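The strip at (52,141)–(99,152) now runs into the pointer. I'll let go, retreat, verify and hand in.

```bash
python3 - <<'E'
from h import *
gear_by([(54,141),(75,146.5),(99,152)])
swing(-.09);hand.move_gripper(.055)
p=get_obs()["position"].copy();p[2]=.25;bot.servo_line(p,velocity=.15)
bot.reach([.35,-.35,.28],get_obs()["orientation"])
bot.dwell(.5);snap("s6");print(get_obs()["time_s"],get_obs()["wrist_force"])
E
```

```text
r 0.08053632860454474 gear -0.0003335940252480185
r 0.06556717067296725 gear 0.009287529099250458
r 0.048567073188725454 gear 0.01655210989608169
-0.09:-0.3/-1.0 t 22.0
25.1417 [-0.27907984  0.17903664  0.05636792]
```

View pics/s6.png

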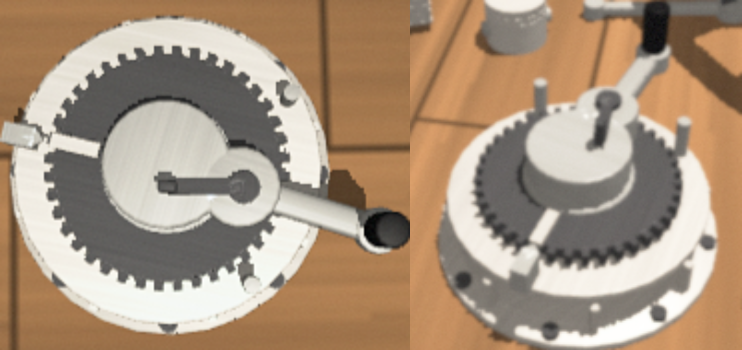

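The strip is in line with the pointer and the arm is clear. One last selector reading (tab (166,183), pivot (244,187)), and I'll hand in if it is above 0.2.

```bash
python3 - <<'E'
from h import *
Z=lambda x,y:(195+x/2,120+y/2);A=lambda v:np.arctan2(v[1],v[0])
t=onz("top",Z(165,183),.135)[:2];p=onz("top",Z(244,187),.119)[:2];g=onz("top",Z(386,229),.152)[:2]
s=A(p-t)-A(g-Cn);print("sel",s,"handle",A(g-Cn)-MID,A(p-Cn)-MID)
if s>.22: hand_in();print("handed in")
E
```

```text
sel 0.27351819422798274 handle -0.10018938827364754 -0.103382194945975
the job is handed in; nothing more can be done
handed in
```

I flipped the selector by straddling its tab with the fingers and pushing it across to the stop. Then I turned the gear with three anticlockwise strokes of the handle, let go and handed in at about 25 s of the 67 s allowed.

| Check (from the camera images) | Start | Before hand-in | Needed at the end |
|---|---|---|---|
| Selector (rad) | about -0.29 | about +0.27 | above 0.2 |
| Gear (rad) | about -1.67 | about 0.01 | -0.2 to 0.2 |

- **Selector:** The image readings, +0.26 after the flip and +0.27 at the end, are slightly below the full 0.3. The push force did rise sharply where the stop was expected.
- **Gear:** The reading comes from just before I released the grip. In the last picture, after the arm had moved away, the strip still lines up with the pointer and the arm is clear of everything.
- **Wrist force:** It stayed under 10 N at every point where I read it. During the strokes it read about 1 N or less because I read it with the arm stopped, so it doesn't show the 6 N driving force. The camera images show the gear moving on each stroke.

No check failed.

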